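Clamp the lockring tool in the bench clamp

ROBOT

A 6-joint arm with a two-finger parallel gripper is mounted at the origin on a cart in front of the work surface, level with it; the furniture and walls round the work are solid. World frame = base frame: x ahead of the robot, y to its left, z up, the work surface at z = 0. Lengths are in mm, angles in rad, forces in N, time in s.
With the tool pointing down it reaches from about 275 to 825 mm from the base axis. Payload 4.9 kg.
Tool frame: the origin (TCP) lies between the finger pads; the fingertips stand 22 mm ahead of it and the grasp point (between the pads) lies 3 mm ahead of it; z points along the fingers, x is the direction in which the jaws open and shut, and the axes are right-handed (so a half turn about z gives the same grasp; the last joint's range is limited). The gripper opens to 85 mm and grips with 20 to 120 N. Pads are 22 mm wide; open, the fingers measure 114 mm over their backs; the gripper's body (76 mm by 85 mm) begins 54 mm behind the grasp point. The pads swing forward as they close: fully open they stand 13 mm farther back than shut.
Start: joints at [1.167, 0.326, -0.193, 1.052, 0, 1.437], TCP at [146.59, 530.123, 230.681] pointing down, gripper open.
Joint ranges: [-2.65, 2.65], [-0.97, 1.79], [-1.3, 1.35], [-1.93, 2.1], [-1.47, 1.37], [-3.14, 3.14]. Speed limits (rad/s): [2.57, 2.57, 3.14, 3.14, 3.14, 3.14].

INTERFACE

Orientations are given as a rotation vector (axis times angle).
In Python, from workcell import env gives the robot as it stands. The module is installed in compiled form; this text tells all that it offers.
- The arm moves only by the tool arm_command, never from a script. Its argument "motion" is one flat list of numbers, 6 for each row, row after row: the shift along the tool's x, y, z in units of 25 mm (1.0 is 25 mm), then the turn, a rotation vector about the tool's x, y, z in rad. A call has 1 to 12 rows; each row shifts and turns the commanded pose from where the row before left it, along the tool's axes as they then stand; what a row does not reach is not made up. A row lasts 1/8 s, in which the tool goes at most 62.5 mm and 10.7 degrees, less where a joint would pass 70% of its speed; a pose out of reach is approached as far as the arm can. A call is refused whole if a number of a shift passes 1 or a number of a turn 0.188, either way. A call with a gripper value outside its range is refused whole. "grip" is the finger opening in mm, from 0 to 85.4, set as the call begins (left out, the last holds). The fingers move at their own pace and stop on an object; "force" is the grip in N (left out, the last holds). Time passes only in rows, so rows that do not move let the fingers close. It gives the time, the measured TCP pose, the force and the opening at its end, in the units of the state.
- env.read_state(): the state, without advancing time (a new reading comes with each control period).
- env.camera(name): name is "scene" or "top"; returns the picture (420x560x3 uint8, red, green, blue); there is no depth.
- env.camera_params(name): a dict with "vfov" (degrees; the focal length in pixels is half the picture's height over the tangent of half this angle, whatever the lens; pixels are square), "cx", "cy" (the principal point, pixels), "D" ([k1, k2, p1, p2, k3] as OpenCV has them; the pictures are not rectified), "world_from_camera" (4x4, takes a point from camera to world coordinates). Camera axes: x right, y down, z forward; pixel columns grow to the right and rows downward; lengths in mm; the calibration is good to about 2 mm. A picture is of the moment at which its call begins. camera_params takes no time and is no camera call.
- env.hand_in(): hands the job in, once; it reports no verdict.
The state is a dict: "time": time; "qpos": joint angles; "qd": joint speeds; "effort": joint torques, N m; "position": TCP position; "eef_rot": TCP orientation; "ft_force": force on the tool from outside, world axes, zero at the start; "torque": the same for the moment, N m; "finger_gap": finger opening in mm.
Only numpy, scipy, OpenCV 4.12 (cv2) and the standard library are available. Lean on these libraries where they do the work, as an engineer would, in place of code of your own. Each camera call takes 0.05 s, during which the arm holds its last target. There are 200 camera calls.

TASK

Take the silver cassette lockring tool that stands to the right of the blue bench clamp (not the one at the back of the bench) and stand it upright, pin up, on the clamp's bed between its two jaws and let go of it. Then screw the clamp's red hexagonal knob down clockwise until it is fully tight, so that the tool is gripped, and take the hand away. Leave the other things on the bench where they are.

Things in the scene. Friction and masses are not known exactly. Their poses are not given: they have to be found in the camera images.
- tool_center (a point): centre of the loose silver cassette lockring tool, half-way up, which stands upright on the bench: a round body 25 mm in diameter and 34 mm tall with a pin of 8 mm diameter and 14 mm height on top, 48 mm in all, 60 to 110 g; z points up along it. The point lies 24 mm above its underside, on the round body.
- clamp: small blue bench clamp, 145 x 90 mm, fixed to the bench; place and yaw vary, its front (knob side) looks to the robot's left or front left. Origin on the bench under the seat; x points from the front to the back jaw, z up. Bed 30 mm above the bench, 30 mm wide in y. Highest part: the red knob, up to 107 mm high at x = -62 to -105 mm. Back jaw: a shallow V touching the clamped tool at x = +12 mm.
- seat (a point): the place for the tool: middle of the bed's top, 30 mm above the bench, axes as clamp. The tool's axis stands over this point when clamped. Both jaws are at most 26 mm wide in y and rise 16 mm above the bed, so fingers closing along y on the tool pass beside them. The moving jaw's flat upright face starts at x = -22 to -19.5 mm and closes to -12.5 mm on the tool.
- knob_grip (a point): on the axis of the red hexagonal knob at the height to grip: 34 mm across flats, 28 mm tall, this point 10 mm below its top edge. z points up along the screw axis, which leans 35 degrees from vertical to the clamp's front, so the gripper must be tilted as much. x is square to a pair of flats; flats every 60 degrees. Turns with the knob. The sloping blue face below lies 24 mm from this point when run down.
- screw (a joint): how far the screw is run down, rad; turning clockwise seen from above the knob (negative about its z) makes it grow. Starts between 0.2 and 1.0, stops at 3.4, about 0.06 N m. Each rad moves the jaw 3.5 mm to the back and the knob 1.5 mm down its axis, until its brass collar rests on the blue face. The sprung jaw meets the tool about 0.4 rad before the stop.
- knob (a joint): the final tightening, rad: stays about 0 until screw has reached its stop, then the same clockwise turning goes on stiffly (about 0.18 N m) from 0 to a hard stop at 0.35. Both joints stay where they are left.
- jaw_pad: steel face of the moving jaw, 6 x 22 x 15 mm; its origin is that of the clamp, not on the pad, so use it for touch only
- lockring_tool: the lockring tool; origin at the centre of its underside
- grease_jar: bystander: round jar with black lid and white and red label, 54 mm wide, 70 mm tall, origin under its centre
- hex_t: bystander: hex key with green T-handle lying down, 156 x 86 x 19 mm, origin under its centre
- combi_wrench: bystander: silver combination wrench lying down, 191 x 30 x 8 mm, origin under its centre
Things that resemble listed ones, but are neither listed nor needed, are in the scene too. Several things look just like the lockring_tool: the one meant starts farthest to the robot's right.

How it is judged:
By the outcome, as a careful person would: the job done as asked, in the order asked, and still so for the second after the job is handed in, with the robot touching nothing.
It also fails if it takes over 72 s, if anything falls off the work surface, if the arm or the gripper's body presses on something with over 40 N, if the wrist force passes 120 N, or if a joint passes its speed limit or range.

## Working session

There is one attempt and no reset: what is moved stays moved. The work goes in short steps, Python scripts to look and compute and a tool call to move; the robot and the scene stay as the last step left them, time stands still between calls to the robot, and variables do not carry over. Pictures are saved under pics/ and viewed, about 8 in all and at most 12, crops included, and the job is handed in when it is done.

Besides the shell and the picture viewer there is one more tool, called after "Call:" by a JSON object that holds its "fn" and its "kwargs". arm_command: Moves the arm, as the interface text tells. Its arguments: {"type":"object","properties":{"motion":{"type":"array"},"grip":{"type":"number"},"force":{"type":"number"}},"required":["motion"]}

```bash
mkdir -p pics; cat > h.py <<'E'
import numpy as np, cv2
from scipy.spatial.transform import Rotation as R
from workcell import env
def K(n):
    p=env.camera_params(n); f=210/np.tan(np.radians(p["vfov"])/2)
    return np.array([[f,0,p["cx"]],[0,f,p["cy"]],[0,0,1]]),np.array(p["D"],float),np.array(p["world_from_camera"])
def ray(n,uv):
    k,D,T=K(n); q=cv2.undistortPoints(np.array([[uv]],float),k,D)[0,0]
    return T[:3,3],T[:3,:3]@np.array([q[0],q[1],1])
def onz(n,uv,z):
    o,d=ray(n,uv); return o+d*(z-o[2])/d[2]
def two(a,b):
    (o,d),(p,e)=ray("scene",a),ray("top",b)
    s=np.linalg.lstsq(np.c_[d,-e],p-o,rcond=None)[0]; x=o+d*s[0];y=p+e*s[1]
    return (x+y)/2,np.linalg.norm(x-y)
def proj(n,P):
    k,D,T=K(n); W=np.linalg.inv(T)
    return cv2.projectPoints(np.atleast_2d(np.array(P,float)),cv2.Rodrigues(W[:3,:3])[0],W[:3,3],k,D)[0][:,0]
def snap(n,f=None):
    im=env.camera(n)
    if f: cv2.imwrite(f"pics/{f}.png",im[:,:,::-1])
    return im
E
python3 - <<'E'
from h import *
np.set_printoptions(precision=3,suppress=True)
a=snap("scene","s0");b=snap("top","t0")
for n in("scene","top"): print(K(n))
s=env.read_state();print(s)
E
```

```text
(array([[505.81 ,   0.   , 277.211],
       [  0.   , 505.81 , 210.41 ],
       [  0.   ,   0.   ,   1.   ]]), array([0.026, 0.   , 0.   , 0.   , 0.   ]), array([[   0.714,   -0.312,    0.626, -266.999],
       [  -0.699,   -0.287,    0.655, -869.545],
       [  -0.024,   -0.906,   -0.423,  664.947],
       [   0.   ,    0.   ,    0.   ,    1.   ]]))
(array([[436.285,   0.   , 275.709],
       [  0.   , 436.285, 212.975],
       [  0.   ,   0.   ,   1.   ]]), array([0.014, 0.   , 0.   , 0.   , 0.   ]), array([[  -0.026,   -0.996,    0.084,  477.713],
       [  -1.   ,    0.027,    0.012,   11.595],
       [  -0.014,   -0.084,   -0.996, 1477.332],
       [   0.   ,    0.   ,    0.   ,    1.   ]]))
{'time': 0.1, 'qpos': array([ 1.167,  0.327, -0.193,  1.052, -0.   ,  1.437]), 'qd': array([-0.   ,  0.001,  0.001,  0.002,  0.   , -0.002]), 'effort': array([  0.001, -44.424,  26.304,   0.008,  -0.   ,  -0.   ]), 'position': array([146.387, 529.637, 229.954]), 'eef_rot': array([ 2.499,  1.902, -0.002]), 'ft_force': array([-0.58 , -0.431, -0.069]), 'torque': array([-0.036, -0.006, -0.001]), 'finger_gap': 85.80501408447243}
```

View pics/s0.png

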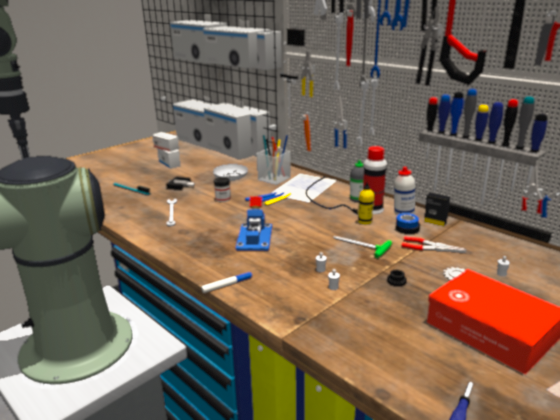

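View pics/t0.png

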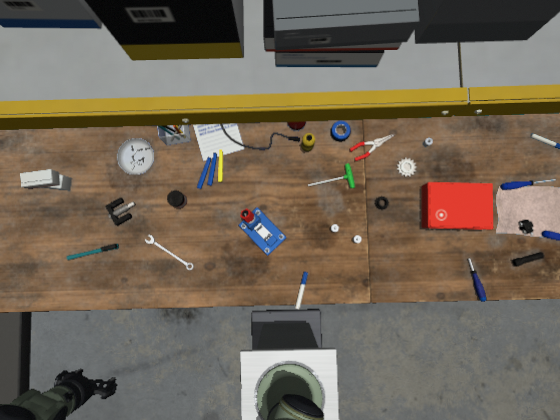

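Candidates for the tool are at scene (321,262), (334,279) and (503,266), which are top (335,228), (357,239) and (428,141). The third is at the back of the bench and so excluded. Of the other two, (357,239) is the one farther right. I'll enlarge to confirm.

```bash
python3 - <<'E'
from h import *
a=cv2.imread("pics/s0.png");b=cv2.imread("pics/t0.png")
r=lambda im,x,y,w,h,k:cv2.resize(im[y:y+h,x:x+w],(w*k,h*k),interpolation=cv2.INTER_CUBIC)
A=r(a,225,185,130,110,6)[:, :780]
cv2.imwrite("pics/c1.png",A[:600])
B=np.hstack([r(b,230,200,140,60,4),cv2.resize(a[245:285,480:520],(240,240))])
cv2.imwrite("pics/c2.png",np.vstack([B]))
E
```

```text
(no output)
```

View pics/c1.png

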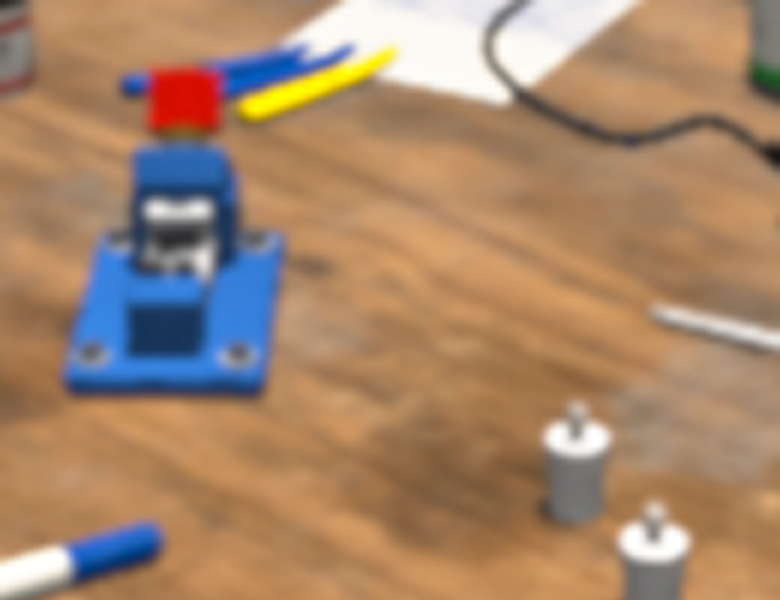

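View pics/c2.png

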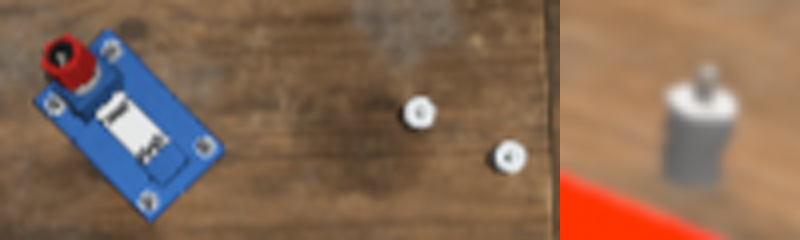

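The crops show three identical silver tools with pins. The target is top (357,239) / scene (334,279): right of the clamp, not at the back, and the farther right of the front pair. Next I'll measure it and the clamp.

```bash
python3 - <<'E'
from h import *
np.set_printoptions(precision=1,suppress=True)
a=cv2.imread("pics/s0.png");b=cv2.imread("pics/t0.png")
def comps(m,lo=20):
    n,l,st,c=cv2.connectedComponentsWithStats(m.astype(np.uint8)); return [(c[i],st[i],l==i) for i in range(1,n) if st[i,4]>=lo]
H=cv2.cvtColor(b,cv2.COLOR_BGR2HSV); 
for nm,im,z,boxes in(("top",b,34,[(325,218,346,238),(346,229,367,250),(418,131,438,151)]),("scene",a,34,[(312,250,330,274),(325,267,343,290),(494,255,512,276)])):
    h=cv2.cvtColor(im,cv2.COLOR_BGR2HSV)
    for x0,y0,x1,y1 in boxes:
        m=np.zeros(im.shape[:2],bool); m[y0:y1,x0:x1]=((h[...,1]<60)&(h[...,2]>200))[y0:y1,x0:x1]
        for c,s,_ in comps(m,8): print(nm,"tooltop",c,s,onz(nm,(s[0]+s[2]/2-.5,s[1]+s[3]/2-.5),z))
# clamp in top
for nm,im,bx in(("top",b,(230,190,300,260)),("scene",a,(230,190,280,255))):
    h=cv2.cvtColor(im,cv2.COLOR_BGR2HSV); x0,y0,x1,y1=bx
    w=np.zeros(im.shape[:2],bool); w[y0:y1,x0:x1]=1
    red=w&((h[...,0]<8)|(h[...,0]>172))&(h[...,1]>150)&(h[...,2]>70)
    for c,s,_ in comps(red): print(nm,"red",c,s)
    if nm=="top":
        bl=w&(h[...,0]>98)&(h[...,0]<125)&(h[...,1]>120)
        c,s,m=max(comps(bl),key=lambda t:t[1][4]); r=cv2.minAreaRect(np.argwhere(m)[:,::-1].astype(np.float32)); print(r,s)
        for p in cv2.boxPoints(r): print(p,onz(nm,p,8))
k=10
crop=cv2.resize(b[200:258,230:300],None,fx=k,fy=k,interpolation=cv2.INTER_CUBIC)
cv2.imwrite("pics/c3.png",crop)
E
```

```text
top tooltop [334.6 227.6] [332 225   6   6  30] [ 545.9 -164.3   34. ]
top tooltop [357.4 238.8] [354 236   7   7  34] [ 506.1 -236.8   34. ]
scene tooltop [320.9 257.7] [316 255  11   6  44] [ 549.3 -167.1   34. ]
scene tooltop [333.5 274.8] [328 272  12   6  52] [ 510.9 -238.8   34. ]
scene tooltop [503.2 261.6] [498 259  11   6  34] [ 829.6 -490.7   34. ]
top red [247.1 215.4] [240 208  14  14 103]
((261.8807067871094, 231.0614776611328), (42.1366081237793, 26.428573608398438), 46.041622161865234) [239 208  47  47 726]
[237.7 225.1] [564.1 158.1   8. ]
[256.8 206.7] [624.5  92.5   8. ]
[286.  237.1] [519.4  -3.6   8. ]
[267.  255.4] [459.6  61.8   8. ]
scene red [254.9 201.1] [249 196  13  11 119]
```

View pics/c3.png

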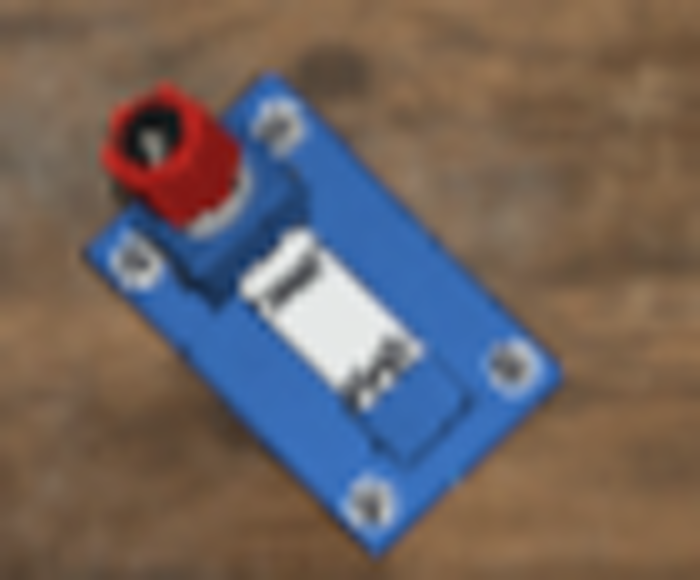

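The crop shows the clamp with the knob at top-left, pad top near top px (257.5,225.5), bed in between, and the V of the back jaw near px (268.5,237.3). I'll combine several cues for the seat.

```bash
python3 - <<'E'
from h import *
np.set_printoptions(precision=1,suppress=True)
b=cv2.imread("pics/t0.png");a=cv2.imread("pics/s0.png")
kc,e=two((255,201),(246.6,214.6)); print("knob centre",kc,e)
c=(np.array([564.1,158.1])+[624.5,92.5]+[519.4,-3.6]+[459.6,61.8])/4
ex=np.array([-104.8,-96.2]);ex/=np.linalg.norm(ex); ey=np.array([-ex[1],ex[0]])
print("plate c",c,"yaw",np.arctan2(ex[1],ex[0]))
d=kc[:2]-c; print("knob in plate frame",d@ex,d@ey)
for nm,uv,z in(("topV",(268.5,237.3),46),("toppad",(257.8,227),46)):
    p=onz("top",uv,z)[:2]-c; print(nm,p@ex,p@ey)
for nm,im in(("top",b),("scene",a)):
  for y in(-5,0,5):
    P=[[*(c+x*ex+y*ey),46] for x in range(-45,50,3)]
    uv=proj(nm,P).astype(np.float32)
    g=cv2.remap(im,uv[:,:1],uv[:,1:],cv2.INTER_LINEAR)[:,0]
    print(nm,y,[(x,int(v[0]),int(v[2])) for x,v in zip(range(-45,50,3),g)])
E
```

```text
knob centre [593.3 120.8  84.2] 2.148820011534561
plate c [541.9  77.2] yaw -2.398954479743383
knob in plate frame -67.29056089032157 2.637186285759391
topV 32.44719858923432 1.4778737415921928
toppad -16.339402178993815 -0.324864762044518
top -5 [(-45, 145, 141), (-42, 150, 108), (-39, 152, 54), (-36, 140, 44), (-33, 120, 37), (-30, 108, 32), (-27, 121, 62), (-24, 165, 147), (-21, 218, 216), (-18, 198, 197), (-15, 136, 133), (-12, 96, 92), (-9, 158, 155), (-6, 225, 223), (-3, 231, 229), (0, 231, 229), (3, 231, 229), (6, 231, 229), (9, 231, 229), (12, 231, 229), (15, 231, 229), (18, 231, 229), (21, 205, 202), (24, 152, 147), (27, 125, 120), (30, 119, 113), (33, 146, 118), (36, 164, 71), (39, 176, 55), (42, 176, 54), (45, 176, 54), (48, 175, 54)]
top 0 [(-45, 131, 147), (-42, 147, 119), (-39, 144, 67), (-36, 140, 45), (-33, 122, 37), (-30, 109, 34), (-27, 110, 44), (-24, 140, 112), (-21, 213, 211), (-18, 204, 202), (-15, 147, 143), (-12, 93, 88), (-9, 147, 144), (-6, 215, 212), (-3, 230, 228), (0, 231, 229), (3, 231, 229), (6, 231, 229), (9, 231, 229), (12, 230, 229), (15, 230, 229), 
[... 1493 characters left out ...]
12, 80, 79), (15, 95, 95), (18, 110, 111), (21, 120, 120), (24, 121, 121), (27, 116, 115), (30, 106, 101), (33, 103, 86), (36, 115, 71), (39, 134, 61), (42, 164, 57), (45, 187, 55), (48, 206, 54)]
scene 5 [(-45, 106, 42), (-42, 103, 53), (-39, 116, 79), (-36, 128, 105), (-33, 149, 136), (-30, 171, 167), (-27, 183, 183), (-24, 193, 195), (-21, 183, 186), (-18, 162, 164), (-15, 138, 139), (-12, 112, 112), (-9, 90, 88), (-6, 75, 73), (-3, 63, 60), (0, 54, 52), (3, 51, 49), (6, 53, 52), (9, 61, 60), (12, 77, 76), (15, 94, 94), (18, 114, 115), (21, 130, 131), (24, 139, 140), (27, 141, 142), (30, 135, 132), (33, 136, 119), (36, 145, 106), (39, 162, 93), (42, 185, 83), (45, 203, 74), (48, 215, 66)]
```

Readings so far:
- Tool: about (508.5,-237.8). The two views agree to 5 mm.
- Clamp: yaw about -2.40.
- Knob: centre about (593,121,84). Its height matches the geometry.

Now I'll travel.

Call:
{"fn": "arm_command", "kwargs": {"motion": [-0.99,0.85,0,0,0,0,-0.99,0.85,0,0,0,0,-0.99,0.85,0,0,0,0,-0.99,0.85,0,0,0,0,-0.99,0.85,0,0,0,0,-0.99,0.85,0,0,0,0,-0.99,0.85,0,0,0,0,-0.99,0.85,0,0,0,0,-0.99,0.85,0,0,0,0,-0.99,0.85,0,0,0,0,-0.99,0.85,0,0,0,0,-0.99,0.85,0,0,0,0], "grip": 55}}

```text
time: 1.6
position: [313.3, 174.9, 230.5]
eef_rot: [-2.5, -1.903, 0.0]
ft_force: [0.3, -0.4, 0.8]
finger_gap: 55.0
```

Call:
{"fn": "arm_command", "kwargs": {"motion": [-0.99,0.85,0,0,0,0,-0.99,0.85,0,0,0,0,-0.99,0.85,0,0,0,0,-0.99,0.85,0,0,0,0,-0.99,0.85,0,0,0,0,-0.99,0.85,0,0,0,0,-0.99,0.85,0,0,0,0,-0.99,0.85,0,0,0,0,-0.99,0.85,0,0,0,0,-0.99,0.85,0,0,0,0,0,0,0.9,0,0,-0.169,0,0,0.9,0,0,-0.169]}}

```text
time: 3.1
position: [452.0, -119.8, 184.8]
eef_rot: [-2.139, -2.301, 0.0]
ft_force: [0.3, -0.2, -0.4]
finger_gap: 54.9
```

Call:
{"fn": "arm_command", "kwargs": {"motion": [0,0,0.9,0,0,-0.169,0,0,0.9,0,0,-0.169,0,0,0,0,0,-0.169,0,0,0,0,0,-0.169,0,0,0,0,0,0]}}

```text
time: 3.72
position: [451.8, -119.2, 140.4]
eef_rot: [-1.264, -2.875, 0.0]
ft_force: [-0.4, -0.0, -0.3]
finger_gap: 54.9
```

```bash
cat >> h.py <<'E'
def to(P,Rt=None):
    "shift in tool axes (units of 25 mm) and turn (tool rotvec) from the pose to world point P / rotation Rt"
    np.set_printoptions(precision=3,suppress=True)
    s=env.read_state(); r=R.from_rotvec(s["eef_rot"])
    print("t",round(s["time"],2),"pos",s["position"],"q",s["qpos"],"F",s["ft_force"],"gap",round(s["finger_gap"],1))
    print("axes x",r.as_matrix()[:,0],"z",r.as_matrix()[:,2])
    print("shift/25",r.inv().apply(np.array(P)-s["position"])/25)
    if Rt is not None: print("turn",(r.inv()*Rt).as_rotvec())
ex=np.array([-.7365,-.6765,0]);ey=np.array([.6765,-.7365,0]);up=np.array([0,0,1.])
E
python3 -c "
from h import *
to([508.5,-237.8,31],R.from_matrix(np.c_[-ey,-ex,-up]))
snap('top','t1');snap('scene','s1')
a=cv2.imread('pics/s1.png')[190:310,270:400];b=cv2.imread('pics/t1.png')[190:290,300:430]
cv2.imwrite('pics/v1.png',np.vstack([cv2.resize(a,None,fx=3,fy=3),cv2.resize(b,None,fx=3,fy=3)])[:600])
"
```

```text
t 3.73 pos [ 451.763 -119.173  140.358] q [-0.416  0.264 -0.535  0.773 -0.    -1.158] F [-0.414 -0.045 -0.288] gap 54.9
axes x [-0.676  0.737  0.001] z [-0.001  0.    -1.   ]
shift/25 [-5.034 -1.533  4.371]
turn [-0.    -0.001 -0.001]
```

View pics/v1.png

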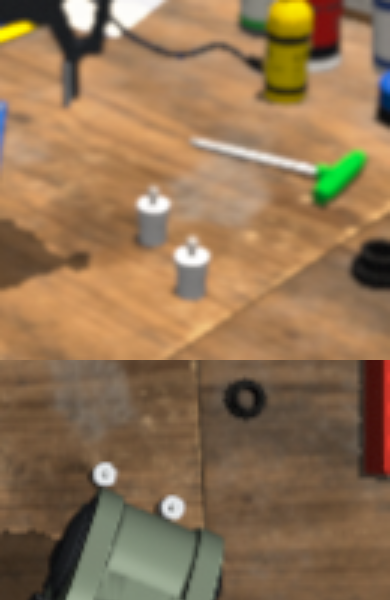

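Both tools are still standing and the hand is short of the target, so I'll continue over the target and descend.

Call:
{"fn": "arm_command", "kwargs": {"motion": [-0.84,-0.256,0,0,0,0,-0.84,-0.256,0,0,0,0,-0.84,-0.256,0,0,0,0,-0.84,-0.256,0,0,0,0,-0.84,-0.256,0,0,0,0,-0.84,-0.256,0,0,0,0,0,0,0.6,0,0,0,0,0,0.6,0,0,0,0,0,0,0,0,0]}}

```text
time: 4.95
position: [507.2, -236.5, 108.4]
eef_rot: [-1.259, -2.873, -0.001]
ft_force: [-0.2, -0.0, 0.4]
finger_gap: 54.8
```

```bash
python3 -c "
from h import *
to([508.5,-237.8,31])
snap('top','t2');snap('scene','s2')
a=cv2.imread('pics/s2.png')[210:310,280:390];b=cv2.imread('pics/t2.png')[200:280,320:400]
cv2.imwrite('pics/v2.png',cv2.resize(a,None,fx=5,fy=5))
"
```

```text
t 4.95 pos [ 507.239 -236.493  108.441] q [-0.568  0.457 -0.332  0.786  0.    -1.313] F [-0.238 -0.009  0.428] gap 54.8
axes x [-0.678  0.735  0.005] z [-0.004  0.003 -1.   ]
shift/25 [-0.087  0.005  3.097]
```

View pics/v2.png

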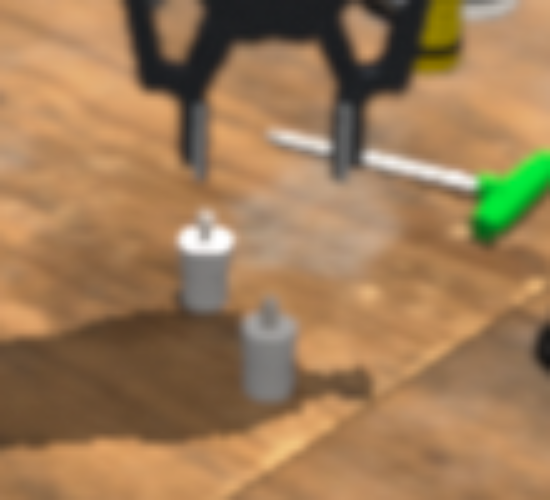

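The fingers at crop x=197 and 343 are centred on the tool at x=270. I'll descend and grip.

Call:
{"fn": "arm_command", "kwargs": {"motion": [-0.06,0,0.75,0,0,0,0,0,0.75,0,0,0,0,0,0.75,0,0,0,0,0,0.55,0,0,0,0,0,0.29,0,0,0,0,0,0,0,0,0]}}

```text
time: 5.8
position: [510.1, -238.9, 33.3]
eef_rot: [-1.261, -2.877, -0.0]
ft_force: [-0.3, 0.5, 0.1]
finger_gap: 55.1
```

Call:
{"fn": "arm_command", "kwargs": {"motion": [0,0,0,0,0,0,0,0,0,0,0,0,0,0,0,0,0,0,0,0,0,0,0,0,0,0,0,0,0,0,0,0,0,0,0,0], "grip": 15, "force": 40}}

```text
time: 6.55
position: [510.4, -239.2, 33.7]
eef_rot: [1.262, 2.877, -0.0]
ft_force: [-0.0, 0.3, 3.7]
finger_gap: 14.8
```

```bash
python3 -c "
from h import *
to([508.5,-237.8,31])"
```

```text
t 6.55 pos [ 510.367 -239.233   33.716] q [-0.569  0.555 -0.397  0.619  0.    -1.313] F [-0.024  0.3    3.661] gap 14.8
axes x [-0.677  0.736 -0.   ] z [ 0. -0. -1.]
shift/25 [ 0.093 -0.016  0.109]
```

The gap closed to 15 mm, so I missed the 25 mm body. I'll look.

```bash
python3 -c "
from h import *
snap('top','t3');snap('scene','s3')
a=cv2.imread('pics/s3.png')[200:310,280:390];b=cv2.imread('pics/t3.png')[200:270,320:420]
cv2.imwrite('pics/v3.png',cv2.resize(a,None,fx=5,fy=5))
"
```

```text
(no output)
```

View pics/v3.png

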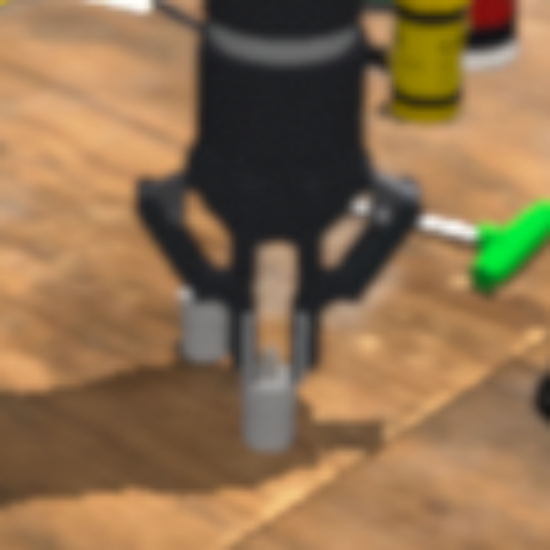

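```bash
python3 -c "
from h import *
np.set_printoptions(precision=1,suppress=True)
for z in (0,12,24,34,46): print(z,proj('scene',[510.4,-239.2,z]),proj('scene',[[510.4+s*-.677*7.4,-239.2+s*.736*7.4,z] for s in(-1,1)]).ravel())
for n,f in(('t0','t3'),('s0','s3')):
  a=cv2.imread(f'pics/{n}.png');b=cv2.imread(f'pics/{f}.png')
a=cv2.imread('pics/s3.png')[245:305,310:360];b=cv2.imread('pics/t3.png')[215:265,325:390]
cv2.imwrite('pics/v4.png',cv2.resize(a,None,fx=10,fy=10,interpolation=cv2.INTER_CUBIC))
"
```

```text
0 [[333.2 287.1]] [336.4 287.1 330.  287. ]
12 [[333.3 282.7]] [336.5 282.8 330.1 282.7]
24 [[333.4 278.3]] [336.6 278.4 330.2 278.3]
34 [[333.5 274.6]] [336.7 274.7 330.3 274.6]
46 [[333.6 270.2]] [336.9 270.2 330.4 270.2]
```

View pics/v4.png

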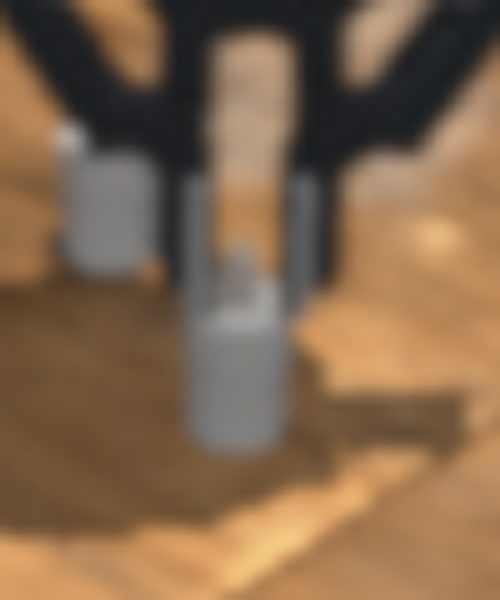

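The pads straddle the pin with their tips about level with the top of the body, roughly 18 mm higher than stated. The tool is still standing. I'll open, lower in small steps watching the force, and grip again.

Call:
{"fn": "arm_command", "kwargs": {"motion": [0,0,0,0,0,0,0,0,0,0,0,0,0,0,0,0,0,0,0,0,0.3,0,0,0,0,0,0.2,0,0,0,0,0,0,0,0,0], "grip": 55}}

```text
time: 7.4
position: [509.6, -238.8, 20.1]
eef_rot: [-1.261, -2.876, -0.0]
ft_force: [0.3, 0.2, 0.3]
finger_gap: 54.9
```

```bash
python3 -c "
from h import *
to([508.5,-237.8,31])
snap('top','t4');snap('scene','s4')
a=cv2.imread('pics/s4.png')[215:305,290:375]
cv2.imwrite('pics/v5.png',cv2.resize(a,None,fx=7,fy=6.5,interpolation=cv2.INTER_CUBIC))
"
```

```text
t 7.4 pos [ 509.603 -238.761   20.143] q [-0.569  0.574 -0.407  0.591 -0.    -1.313] F [0.271 0.16  0.286] gap 54.9
axes x [-0.677  0.736  0.001] z [-0.001  0.001 -1.   ]
shift/25 [ 0.059 -0.007 -0.434]
```

View pics/v5.png

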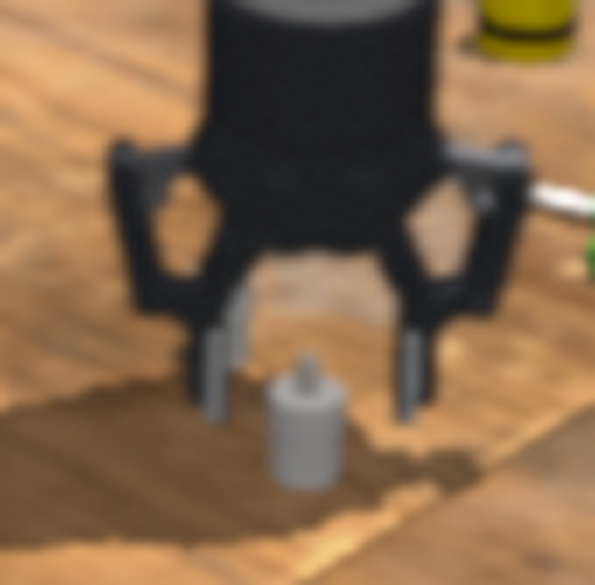

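The tool is untouched and centred laterally at crop (305,430), with the pads at x=215 and 408. Closing now is a decisive test.

Call:
{"fn": "arm_command", "kwargs": {"motion": [0,0,0,0,0,0,0,0,0,0,0,0,0,0,0,0,0,0,0,0,0,0,0,0,0,0,0,0,0,0], "grip": 20}}

```text
time: 8.12
position: [510.3, -239.2, 21.3]
eef_rot: [1.262, 2.877, -0.0]
ft_force: [-0.6, -0.4, 5.5]
finger_gap: 23.2
```

```bash
python3 -c "
from h import *
to([508.5,-237.8,31])
s=env.read_state();print(s['torque'],s['effort'])
a=cv2.imread('pics/t0.png').astype(int);b=snap('top','t5')[:,:,::-1].astype(int)
d=abs(a-b).max(2)>40
for r in range(190,270,2): print(r,''.join(('#' if b[r,c].max()<50 else 'g' if d[r,c] else '.') for c in range(310,410,1)))
"
```

```text
t 8.12 pos [ 510.343 -239.192   21.257] q [-0.569  0.573 -0.406  0.592  0.    -1.313] F [-0.611 -0.435  5.51 ] gap 23.2
axes x [-0.677  0.736 -0.   ] z [ 0. -0. -1.]
shift/25 [ 0.091 -0.016 -0.39 ]
[0.104 0.194 0.015] [ -0.132 -47.489  18.772  -0.442  -0.021  -0.001]
190 ....................................................................................................
192 ....................................................................................................
194 ....................................................................................................
196 ....................................................................................................
198 ...................................................................#########........................
200 .................................................................#####...#####......................
202 .................................................................####......###......................
204 .................................................................#####.....###...............
[... 2667 characters left out ...]
gggggggggggggggggg#ggggggggg..................................gggg....
258 ...........gggggggggggggggggggggggggggggggggggg#gggggggggg................................g.ggg.....
260 .........gggggggggggggggggggggggggggggggggg...gggggggggggg..................................gg......
262 ........gggggggggggggggggggggggggggggggggg...ggggggggggggg..........................................
264 ......gggggggggggggggggggggggggggggggggg....gggggggggggg............................................
266 .....gggggggggggggggggggggggggggggggggg....g#ggggggggg..............................................
268 ...ggggggggggggggggggggggggggggggggggg....g#gggggggggg........g......g..............................
```

Call:
{"fn": "arm_command", "kwargs": {"motion": [0,0,0,0,0,0,0,0,0,0,0,0,0,0,0,0,0,0], "grip": 10, "force": 50}}

```text
time: 8.55
position: [510.4, -239.2, 21.3]
eef_rot: [1.262, 2.877, -0.0]
ft_force: [-0.8, 1.9, 6.0]
finger_gap: 22.4
```

Call:
{"fn": "arm_command", "kwargs": {"motion": [0,0,-0.4,0,0,0,0,0,-0.8,0,0,0,0,0,-0.8,0,0,0,0,0,0,0,0,0,0,0,0,0,0,0]}}

```text
time: 9.18
position: [509.8, -238.9, 70.4]
eef_rot: [-1.262, -2.876, -0.0]
ft_force: [-0.2, -0.8, -0.6]
finger_gap: 22.6
```

```bash
python3 -c "
from h import *
to([508.5,-237.8,31])
snap('top','t6');snap('scene','s6')
a=cv2.imread('pics/s6.png')[205:305,280:380]
cv2.imwrite('pics/v6.png',cv2.resize(a,None,fx=6,fy=6,interpolation=cv2.INTER_CUBIC))
"
```

```text
t 9.18 pos [ 509.813 -238.891   70.383] q [-0.569  0.506 -0.366  0.7   -0.    -1.313] F [-0.233 -0.762 -0.559] gap 22.6
axes x [-0.677  0.736  0.001] z [-0.001  0.    -1.   ]
shift/25 [ 0.067 -0.009  1.575]
```

```bash
python3 -c "
from h import *
for f in ('s0','s4','s6'):
  a=cv2.imread(f'pics/{f}.png');h=cv2.cvtColor(a,cv2.COLOR_BGR2HSV)
  print(f)
  for r in range(232,296,2): print(r,''.join('#' if h[r,c,2]<45 else 'O' if h[r,c,1]<60 and h[r,c,2]>170 else 'o' if h[r,c,1]<70 else '.' for c in range(305,362)))
"
```

```text
s0
232 .........................................................
234 .........................................................
236 .............................oOOOo.......................
238 ..............................ooOOOOOOOOOOOOooo..........
240 ....................................ooooOOOOOOOOOOOOo....
242 ........................................ooooooooOOOOOOOOO
244 ...................................................ooooOO
246 .........................................................
248 .........................................................
250 .........................................................
252 ...............oo........................................
254 ..............ooOO.......................................
256 ...........OOOOooOOOOo...................................
258 ..........oOOOOOOOOOOO...................................
260 ...........ooOOOOOOOoo...................................
262 ...........oooooooooo....................................
264 ...........ooooooooo.....................................
266 ............oooooooo...................
[... 4160 characters left out ...]
..................
274 .........................................................
276 .........................................................
278 .........................................................
280 .........................................................
282 .........................................................
284 .........................................................
286 .........................................................
288 .........................................................
290 .........................................................
292 .........................................................
294 .........................................................
```

The tool is lifted: its bottom is at row 271 and the pads end near row 262. Its underside is therefore 21.3 mm below the TCP reading. Next I'll raise it and carry it over the clamp.

Call:
{"fn": "arm_command", "kwargs": {"motion": [0,0,-0.9,0,0,0,0,0,-0.9,0,0,0,0.83,0.92,-0.2,0,0,0,0.83,0.92,0,0,0,0,0.83,0.92,0,0,0,0,0.83,0.92,0,0,0,0,0.83,0.92,0,0,0,0,0.83,0.92,0,0,0,0,0.83,0.92,0,0,0,0,0.83,0.92,0,0,0,0]}}

```text
time: 10.52
position: [532.6, 8.7, 120.1]
eef_rot: [-1.261, -2.876, 0.001]
ft_force: [0.8, -0.5, -0.9]
finger_gap: 22.7
```

Call:
{"fn": "arm_command", "kwargs": {"motion": [0.83,0.92,0,0,0,0,0.83,0.92,0,0,0,0,0,0,0.5,0,0,0,0,0,0,0,0,0,0,0,0,0,0,0]}}

```text
time: 11.15
position: [538.4, 68.5, 108.0]
eef_rot: [-1.263, -2.875, 0.001]
ft_force: [0.0, 0.1, -0.2]
finger_gap: 23.0
```

```bash
python3 -c "
from h import *
to([538.4,70,53],R.from_matrix(np.c_[-ey,-ex,-up]))
snap('top','t7');snap('scene','s7')
print(proj('scene',[[538.4,70,z] for z in (30,46,90)]))
a=cv2.imread('pics/s7.png');h=cv2.cvtColor(a,cv2.COLOR_BGR2HSV)
for f in ('s0','s7'):
  a=cv2.imread(f'pics/{f}.png');h=cv2.cvtColor(a,cv2.COLOR_BGR2HSV);print(f)
  for r in range(185,252): print(r,''.join('R' if h[r,c,1]>140 and (h[r,c,0]<8 or h[r,c,0]>172) else '#' if h[r,c,2]<60 and h[r,c,1]<120 else 'B' if h[r,c,1]>120 and 95<h[r,c,0]<125 and h[r,c,2]>130 else 'b' if  h[r,c,1]>90 and 95<h[r,c,0]<125 else 'O' if h[r,c,1]<60 and h[r,c,2]>170 else 'o' if h[r,c,1]<70 else '.' for c in range(232,282)))
"
```

```text
t 11.15 pos [538.427  68.533 107.987] q [-0.009  0.428 -0.382  0.762 -0.    -0.752] F [ 0.028  0.142 -0.159] gap 23.0
axes x [-0.677  0.736  0.001] z [-0.001 -0.    -1.   ]
shift/25 [0.043 0.041 2.199]
turn [-0.001 -0.001  0.   ]
[[253.025 230.135]
 [252.766 224.925]
 [252.038 210.332]]
s0
185 .................................................O
186 ...............................................oOO
187 ..............................................OOOO
188 ............................................oOOOOO
189 ...........................................OOOOOOO
190 .........................................oOOOOOOOO
191 ........................................OOOOOOOOOO
192 ......................................OOOOOOOOOOOO
193 .................................oOOooo.bbb.OOOOO.
194 ............................oOOooOobbBBBBBB.OO.bBB
195 ...........................oo.bbBBBBBBBBBBBBbBBBoO
196 ..................RRRRRRRRR...BBBBBBBBBBBBBBB.o...
197 .............oooo.RRRRRRRRRR...BBBBBBBBBBB.o......
198 .............oBBB..RRRRRRRRRR..BBBBBBBB.o.........
199 ..............BBB.RRRRRRRRRRR..BBBB
[... 5863 characters left out ...]
bbbbbbbbbbbbbbbbbBBBBBBBBBBBbo..........
240 ....obbbbbbbbbbbbbbbbbbbbbbBBBBBBBBBBBo...........
241 ....obbbbbbbbbbbbbbbbbbbbbBBBBBBBBBBBBo...........
242 ....obb.o.bbbbbbbbbbbbbbbbBBBBBBbbBBBbo...........
243 ....o.oooo.BBBbbbbbbbbbbbbBBBBbooo.bBbo...........
244 ...ooooooo.BBBBBBBBBBBBBBBBBBbOoooo.B.o...........
245 ...obb.oo.bBBBBBBBBBBBBBBBBBBB.OooobBoo...........
246 ....BBBBBBBBBBBBBBBBBBBBBBBBBBBbbbBBBo............
247 ..obBBBBBBBBBBBBBBBBBBBBBBBBBBBBBBBBBo............
248 ..obBBBBBBBBBBBBBBBBBBBBBBBBBBBBBBBBbo............
249 ...obbbbbbbbbbbbbbbbbbbbbbbbbbbbbbbbo.............
250 ....oooooooooooooooooooooooooooo...oo.............
251 ..................................................
```

Reading the top and scene views together:
- The dark strips are the 6 mm moving pad and the shallow V, slope about 0.25.
- That puts the seat about 12 mm behind the plate centre. The pad face is at about -20.7 mm, within the stated range.
- The tool hangs laterally centred over the gap.

I'll descend to mid-gap in steps.

Call:
{"fn": "arm_command", "kwargs": {"motion": [0.04,0.04,0.5,0,0,0,0,0,0.5,0,0,0,0,0,0.4,0,0,0,0,0,0.2,0,0,0,0,0,0,0,0,0]}}

```text
time: 11.88
position: [538.5, 70.8, 67.9]
eef_rot: [-1.261, -2.876, 0.001]
ft_force: [0.5, -0.3, -1.2]
finger_gap: 22.7
```

Call:
{"fn": "arm_command", "kwargs": {"motion": [0,0,0.15,0,0,0,0,0,0.15,0,0,0,0,0,0.15,0,0,0,0,0,0,0,0,0]}}

```text
time: 12.38
position: [538.6, 70.8, 56.9]
eef_rot: [-1.262, -2.877, 0.0]
ft_force: [-0.8, 0.4, -0.1]
finger_gap: 22.6
```

```bash
python3 -c "
from h import *
to([538.2,70.2,52])
snap('scene','s8')"
```

```text
t 12.38 pos [538.562  70.766  56.863] q [-0.005  0.494 -0.433  0.645 -0.    -0.749] F [-0.792  0.351 -0.135] gap 22.6
axes x [-0.677  0.736  0.   ] z [-0.001 -0.    -1.   ]
shift/25 [-0.007 -0.026  0.195]
```

Call:
{"fn": "arm_command", "kwargs": {"motion": [0,0,0.1,0,0,0,0,0,0.08,0,0,0,0,0,0,0,0,0,0,0,0,0,0,0]}}

```text
time: 12.92
position: [538.9, 70.8, 52.7]
eef_rot: [-1.262, -2.877, 0.0]
ft_force: [-0.2, 0.4, -0.2]
finger_gap: 22.8
```

Call:
{"fn": "arm_command", "kwargs": {"motion": [0,0,0.04,0,0,0,0,0,0,0,0,0,0,0,0,0,0,0]}}

```text
time: 13.3
position: [538.9, 70.7, 51.7]
eef_rot: [1.262, 2.877, -0.0]
ft_force: [-0.7, -0.1, -1.1]
finger_gap: 22.4
```

Call:
{"fn": "arm_command", "kwargs": {"motion": [0,0,0.03,0,0,0,0,0,0,0,0,0]}}

```text
time: 13.55
position: [539.1, 70.8, 51.3]
eef_rot: [1.261, 2.877, 0.0]
ft_force: [-0.9, -0.4, 3.9]
finger_gap: 22.7
```

Call:
{"fn": "arm_command", "kwargs": {"motion": [0,0,0,0,0,0,0,0,0,0,0,0,0,0,0,0,0,0,0,0,0,0,0,0], "grip": 50}}

```text
time: 14.05
position: [538.8, 70.8, 50.8]
eef_rot: [-1.262, -2.877, 0.0]
ft_force: [0.1, -0.0, -0.3]
finger_gap: 50.2
```

Call:
{"fn": "arm_command", "kwargs": {"motion": [0,0,-0.4,0,0,0,0,0,-0.8,0,0,0,0,0,-0.9,0,0,0,0,0,-0.9,0,0,0,0,0,-0.9,0,0,0,0,0,-0.9,0,0,0,0,0,-0.5,0,0,0,0,0,0,0,0,0]}}

```text
time: 15.05
position: [539.5, 70.8, 184.4]
eef_rot: [1.261, 2.875, 0.001]
ft_force: [0.6, -0.4, -0.2]
finger_gap: 49.8
```

```bash
python3 -c "
from h import *
to([538.2,70.2,52])
f='s9';snap('scene','s9');snap('top','t9')
a=cv2.imread(f'pics/{f}.png');h=cv2.cvtColor(a,cv2.COLOR_BGR2HSV)
for r in range(193,248): print(r,''.join('R' if h[r,c,1]>140 and (h[r,c,0]<8 or h[r,c,0]>172) else '#' if h[r,c,2]<60 and h[r,c,1]<120 else 'B' if h[r,c,1]>120 and 95<h[r,c,0]<125 and h[r,c,2]>130 else 'b' if  h[r,c,1]>90 and 95<h[r,c,0]<125 else 'O' if h[r,c,1]<60 and h[r,c,2]>170 else 'o' if h[r,c,1]<70 else '.' for c in range(232,282)))
"
```

```text
t 15.05 pos [539.51   70.76  184.434] q [-0.005  0.349 -0.283  0.936 -0.    -0.749] F [ 0.63  -0.433 -0.179] gap 49.8
axes x [-0.677  0.736 -0.001] z [ 0.002 -0.    -1.   ]
shift/25 [ 0.026 -0.062  5.297]
193 .................................oOOooo.bbb.OOOOO.
194 ............................oOOOoOo.bBBBBBB.OOobBB
195 ...........................oo.bbBBBBBBBBBBBBbBBBoO
196 ..................RRRRRRRRR...BBBBBBBBBBBBBBB.o...
197 .............oooo.RRRRRRRRRR...BBBBBBBBBBB.o......
198 .............oBBB..RRRRRRRRRR..BBBBBBBBoo.........
199 .............oBBB.RRRRRRRRRRR..BBBBB.o............
200 .............o.b..RRRRRRRRRRR..BBoo...............
201 .................RRRRRRRRRRRRR.o..................
202 .................RRRRRRRRRRRRR....................
203 .................RRRRRRRRRRRRR....................
204 ..................RRRRRRRRRRRR....................
205 ..................RRRRRRRRRRRR....................
206 ..................RR.......RR.....................
207 ..................................................
208 ......................ooooooo.....................
209 ...........
[... 1429 characters left out ...]
bbbbBBBBBBBBBBBBBbbbbbbbbbbbo...........
236 .....obbbbbbbbbbbbbbbbbbbbbbbBBBBbBBBbo...........
237 .....obbbbbbbbbbbbbbbbbbbbbBBBBBBBBBBBoo..........
238 ....oobbbbbbbbbbbbbbbbbbbbbBBBBBBBBBBBo...........
239 ....obbbbbbbbbbbbbbbbbbbbbbBBBBBBBBBBBo...........
240 ....#bbbbbbbbbbbbbbbbbbbbbbBBBBBBBBBBBo...........
241 ....obbbbbbbbbbbbbbbbbbbbbBBBBBBBBBBBBo...........
242 ....obbooobBBBbbbbbbbbbbbbBBBBBBbbBBBbo...........
243 ...ooooooo.BBBBbbbbbbbbbbbBBBBbooo.bBbo...........
244 ...ooooooo.BBBBBBBBBBBBBBBBBBbOoooo.B.o...........
245 ...obb.ooobBBBBBBBBBBBBBBBBBBB.OooobBo............
246 ..obBBBBBBBBBBBBBBBBBBBBBBBBBBBbbbBBBo............
247 ..obBBBBBBBBBBBBBBBBBBBBBBBBBBBBBBBBBo............
```

The tool is standing in the gap: the pin shows at rows 214–217 and the bed contact came at 51.3 = 30 + 21.3. Now I'll tilt 35° for the knob and pre-rotate the wrist.

Call:
{"fn": "arm_command", "kwargs": {"motion": [0,0,-0.5,0.153,0,0,0,0,-0.5,0.153,0,0,0,0,-0.3,0.153,0,0,0,0,0,0.152,0,0,0,0,0,0,0,-0.18,0,0,0,0,0,-0.18,0,0,0,0,0,-0.18,0,0,0,0,0,-0.18,0,0,0,0,0,-0.18,0,0,0,0,0,-0.147,0,0,0,0,0,0]}}

```text
time: 16.52
position: [541.5, 73.5, 214.2]
eef_rot: [0.285, -2.59, 0.487]
ft_force: [-1.1, 0.7, -0.2]
finger_gap: 50.1
```

```bash
cat >> h.py <<'E'
ax=-.5736*ex+.8192*up
Rk=lambda g: R.from_matrix(np.c_[-ey,np.cross(-ax,-ey),-ax])*R.from_rotvec([0,0,g])
E
python3 -c "
from h import *
C=np.array([595,122.3,84.])
to(C+60*ax,Rk(-1.047))
for z in (84,): print('knob top/scene',onz('top',(246.7,215),z),onz('scene',(255,201),z))
print('hole',onz('top',(244.7,213),95.7)-14*ax)
"
```

```text
t 16.52 pos [541.515  73.529 214.243] q [ 0.173  0.783  0.353  1.675 -0.315 -1.53 ] F [-1.055  0.661 -0.236] gap 50.1
axes x [-0.86  -0.111  0.498] z [-0.424 -0.389 -0.818]
shift/25 [-4.647  2.672  0.197]
turn [-0.001 -0.002 -0.   ]
knob top/scene [591.158 121.179  84.   ] [594.31  120.337  84.   ]
hole [590.845 121.061  84.231]
```

Call:
{"fn": "arm_command", "kwargs": {"motion": [-0.77,0.44,0,0,0,0,-0.77,0.44,0,0,0,0,-0.77,0.44,0,0,0,0,-0.77,0.44,0,0,0,0,-0.77,0.44,0,0,0,0,-0.77,0.44,0,0,0,0,0,0,0,0,0,0]}}

```text
time: 17.4
position: [622.0, 147.4, 136.3]
eef_rot: [0.285, -2.588, 0.488]
ft_force: [-0.8, 0.3, -1.2]
finger_gap: 50.0
```

```bash
python3 -c "
from h import *
C=np.array([594,121.6,84.])
to(C+60*ax,Rk(-1.047))
snap('top','t10');snap('scene','s10')
p=env.read_state()['position']
print(proj('scene',[p,p-22*ax,C,C+14*ax]),proj('top',[p,p-22*ax,C,C+14*ax]))
a=cv2.imread('pics/s10.png')[140:240,215:315];b=cv2.imread('pics/t10.png')[180:280,205:305]
f=lambda i:cv2.resize(i,(400,400),interpolation=cv2.INTER_CUBIC)
cv2.imwrite('pics/v7.png',np.hstack([f(a),f(b)]))
"
```

```text
t 17.4 pos [621.979 147.376 136.29 ] q [ 0.248  1.089  0.776  1.813 -0.277 -1.463] F [-0.752  0.343 -1.223] gap 50.0
axes x [-0.859 -0.111  0.499] z [-0.424 -0.389 -0.817]
shift/25 [ 0.039 -0.025  0.186]
turn [-0.001 -0.003  0.001]
[[255.209 178.087]
 [255.07  185.612]
 [254.62  200.91 ]
 [254.71  196.069]] [[236.828 203.851]
 [240.201 207.333]
 [246.551 214.12 ]
 [244.517 212.023]]
```

View pics/v7.png

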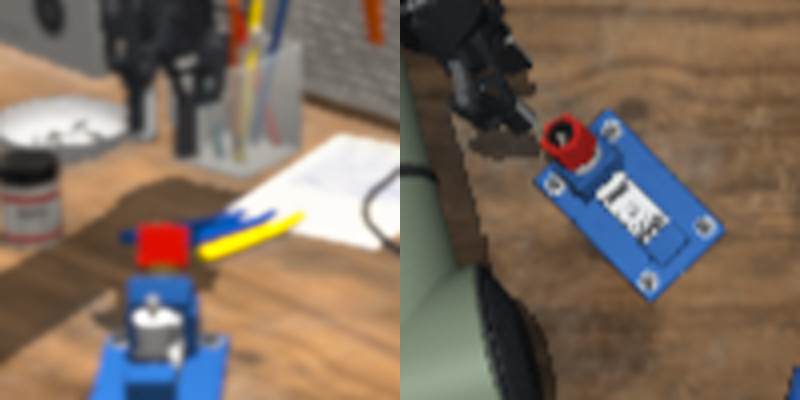

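In the scene crop the fingertips at (145,138) and (187,158) have their midpoint at px (256.5,177). The TCP projects to (255,178), so the tips lie about at the TCP, along the tool axis. The hand is in line with the red knob. In the same view the tool stands on the bed. I'll approach down the axis.

Call:
{"fn": "arm_command", "kwargs": {"motion": [0.04,-0.025,0.5,0,0,0,0,0,0.5,0,0,0,0,0,0.5,0,0,0,0,0,0,0,0,0], "grip": 56}}

```text
time: 18.0
position: [605.2, 130.8, 109.8]
eef_rot: [0.285, -2.591, 0.487]
ft_force: [0.9, -0.4, -0.1]
finger_gap: 55.8
```

Call:
{"fn": "arm_command", "kwargs": {"motion": [0,0,0.25,0,0,0,0,0,0.25,0,0,0,0,0,0.25,0,0,0,0,0,0,0,0,0]}}

```text
time: 18.5
position: [597.6, 124.2, 93.3]
eef_rot: [0.287, -2.59, 0.487]
ft_force: [0.1, -0.3, 0.3]
finger_gap: 56.1
```

```bash
python3 -c "
from h import *
C=np.array([594,121.6,84.])
to(C-7*ax,Rk(-1.047))
"
```

```text
t 18.5 pos [597.57  124.165  93.256] q [ 0.226  1.026  0.535  1.628 -0.288 -1.484] F [ 0.05  -0.323  0.252] gap 56.1
axes x [-0.86  -0.112  0.498] z [-0.423 -0.389 -0.818]
shift/25 [-0.05   0.053  0.683]
turn [-0.001 -0.001  0.001]
```

Call:
{"fn": "arm_command", "kwargs": {"motion": [-0.05,0.05,0.25,0,0,0,0,0,0.25,0,0,0,0,0,0.15,0,0,0,0,0,0,0,0,0]}}

```text
time: 19.0
position: [591.6, 119.2, 79.2]
eef_rot: [0.287, -2.59, 0.487]
ft_force: [-0.4, 0.2, 1.1]
finger_gap: 55.6
```

Call:
{"fn": "arm_command", "kwargs": {"motion": [0,0,0,0,0,0,0,0,0,0,0,0,0,0,0,0,0,0,0,0,0,0,0,0], "grip": 34, "force": 20}}

```text
time: 19.5
position: [592.0, 119.5, 79.8]
eef_rot: [0.287, -2.592, 0.487]
ft_force: [-0.2, 0.6, 2.0]
finger_gap: 35.4
```

```bash
cat > st.py <<'E'
from h import *
np.set_printoptions(precision=2,suppress=True)
s=env.read_state(); r=R.from_rotvec(s["eef_rot"]).inv(); C=np.array([594,121.6,84.])
d=s["position"]-C; 
g=(Rk(0).inv()*R.from_rotvec(s["eef_rot"])).as_rotvec()
print("t",round(s["time"],2),"along",d@ax,"lateral ",Rk(0).inv().apply(d),"turn",g,"Ftool",r.apply(s["ft_force"]),"Ttool",r.apply(s["torque"]),"gap",s["finger_gap"],"q",s["qpos"])
E
python3 st.py
```

```text
t 19.5 along -5.086072757537989 lateral  [-0.25  0.04  5.09] turn [ 0.   -0.   -1.05] Ftool [ 1.08 -0.01 -1.83] Ttool [-0.2  -0.12 -0.04] gap 35.38619895616552 q [ 0.22  1.02  0.49  1.58 -0.29 -1.49]
```

Call:
{"fn": "arm_command", "kwargs": {"motion": [0,0,0,0,0,0,0,0,0,0,0,0,0,0,0,0,0,0], "grip": 22, "force": 60}}

```text
time: 19.88
position: [592.1, 119.5, 80.0]
eef_rot: [0.287, -2.592, 0.487]
ft_force: [1.6, 1.8, 5.3]
finger_gap: 33.7
```

```bash
python3 st.py
```

```text
t 19.88 along -4.8957075948376945 lateral  [-0.25  0.06  4.9 ] turn [ 0.   -0.   -1.05] Ftool [ 1.08 -0.27 -5.7 ] Ttool [-0.27  0.01 -0.04] gap 33.66574512793504 q [ 0.22  1.02  0.49  1.58 -0.29 -1.49]
```

The knob is gripped at 33.7 mm with a lateral force of about 1 N, so it is well centred. I'll start turning clockwise, following it down.

Call:
{"fn": "arm_command", "kwargs": {"motion": [0,0,0.009,0,0,0.15,0,0,0.009,0,0,0.15,0,0,0.009,0,0,0.15,0,0,0.009,0,0,0.15,0,0,0,0,0,0]}}

```text
time: 20.5
position: [591.9, 119.2, 79.2]
eef_rot: [-0.51, -2.649, 0.684]
ft_force: [-0.0, 2.7, 4.7]
finger_gap: 33.8
```

```bash
python3 st.py
```

```text
t 20.5 along -5.781186081915141 lateral  [-0.32  0.13  5.78] turn [-0.   -0.   -0.45] Ftool [ 2.34 -0.27 -4.91] Ttool [-0.26  0.13  0.11] gap 33.8399203880423 q [ 0.22  1.02  0.48  1.58 -0.29 -0.89]
```

Call:
{"fn": "arm_command", "kwargs": {"motion": [0,0,0.009,0,0,0.15,0,0,0.009,0,0,0.15,0,0,0.009,0,0,0.15,0,0,0.009,0,0,0.15,0,0,0.009,0,0,0.15,0,0,0.009,0,0,0.15,0,0,0.009,0,0,0.15,0,0,0.009,0,0,0.15,0,0,0,0,0,0]}}

```text
time: 21.62
position: [591.2, 118.3, 77.7]
eef_rot: [-2.115, -2.094, 0.937]
ft_force: [1.0, 0.5, 5.8]
finger_gap: 33.7
```

```bash
python3 st.py
```

```text
t 21.62 along -7.5870400575615315 lateral  [-0.52  0.08  7.59] turn [-0.   -0.    0.75] Ftool [-1.94 -1.55 -5.38] Ttool [0.04 0.13 0.05] gap 33.67679170806622 q [ 0.22  1.02  0.48  1.58 -0.29  0.31]
```

Call:
{"fn": "arm_command", "kwargs": {"motion": [0,0,0.009,0,0,0.15,0,0,0.009,0,0,0.15,0,0,0.009,0,0,0.15,0,0,0,0,0,0]}}

```text
time: 22.12
position: [590.9, 118.0, 77.2]
eef_rot: [2.458, 1.525, -0.895]
ft_force: [0.8, 1.2, 4.6]
finger_gap: 33.8
```

```bash
python3 st.py
```

```text
t 22.12 along -8.275951823778353 lateral  [-0.55 -0.02  8.28] turn [-0.  -0.   1.2] Ftool [-1.28 -0.86 -4.56] Ttool [0.05 0.08 0.05] gap 33.760734785011856 q [ 0.22  1.02  0.48  1.57 -0.29  0.76]
```

Call:
{"fn": "arm_command", "kwargs": {"motion": [0,0,0.006,0,0,0.1,0,0,0.006,0,0,0.1,0,0,0.006,0,0,0.1,0,0,0,0,0,0], "force": 80}}

```text
time: 22.62
position: [590.7, 117.8, 77.0]
eef_rot: [2.59, 1.112, -0.837]
ft_force: [0.7, 2.0, 5.7]
finger_gap: 33.2
```

```bash
python3 st.py
```

```text
t 22.62 along -8.61345171218579 lateral  [-0.54 -0.05  8.61] turn [-0.  -0.   1.5] Ftool [-1.7  -1.08 -5.73] Ttool [ 0.12 -0.03  0.13] gap 33.17074294540241 q [ 0.22  1.02  0.47  1.57 -0.29  1.06]
```

Call:
{"fn": "arm_command", "kwargs": {"motion": [0,0,0.006,0,0,0.1,0,0,0.006,0,0,0.1,0,0,0.006,0,0,0.1,0,0,0,0,0,0]}}

```text
time: 23.12
position: [590.5, 117.7, 76.7]
eef_rot: [2.664, 0.696, -0.765]
ft_force: [1.1, 0.9, 6.7]
finger_gap: 33.1
```

```bash
python3 st.py
```

```text
t 23.12 along -8.977184629674744 lateral  [-0.51 -0.1   8.98] turn [-0.  -0.   1.8] Ftool [-2.59  0.66 -6.34] Ttool [ 0.19 -0.08  0.06] gap 33.076026186107796 q [ 0.22  1.02  0.47  1.57 -0.29  1.36]
```

Call:
{"fn": "arm_command", "kwargs": {"motion": [0,0,0.004,0,0,0.1,0,0,0.004,0,0,0.1,0,0,0,0,0,0]}}

```text
time: 23.5
position: [590.4, 117.7, 76.6]
eef_rot: [2.681, 0.421, -0.71]
ft_force: [-0.3, 1.4, 6.0]
finger_gap: 33.1
```

```bash
python3 st.py
```

```text
t 23.5 along -9.114204547591957 lateral  [-0.46 -0.08  9.11] turn [-0. -0.  2.] Ftool [-3.06  0.1  -5.33] Ttool [ 0.15 -0.15 -0.  ] gap 33.09664474437697 q [ 0.22  1.02  0.47  1.57 -0.29  1.56]
```

Call:
{"fn": "arm_command", "kwargs": {"motion": [0,0,0,0,0,0.1,0,0,0,0,0,0.1,0,0,0,0,0,0]}}

```text
time: 23.88
position: [590.4, 117.7, 76.6]
eef_rot: [2.675, 0.149, -0.651]
ft_force: [0.8, 2.4, 6.5]
finger_gap: 33.3
```

```bash
python3 st.py
```

```text
t 23.88 along -9.153267340387732 lateral  [-0.46 -0.1   9.15] turn [-0.  -0.   2.2] Ftool [-2.29  0.2  -6.61] Ttool [ 0.17 -0.19 -0.03] gap 33.25588700011053 q [ 0.22  1.02  0.47  1.57 -0.29  1.76]
```

Call:
{"fn": "arm_command", "kwargs": {"motion": [0,0,0,0,0,0.1,0,0,0,0,0,0.1,0,0,0,0,0,0]}}

```text
time: 24.25
position: [590.3, 117.7, 76.5]
eef_rot: [2.645, -0.114, -0.588]
ft_force: [1.4, 1.1, 6.6]
finger_gap: 33.0
```

```bash
python3 st.py
```

```text
t 24.25 along -9.194444684616911 lateral  [-0.41 -0.11  9.19] turn [-0.  -0.   2.4] Ftool [-1.44  1.84 -6.4 ] Ttool [ 0.11 -0.05 -0.79] gap 33.041342988164686 q [ 0.22  1.02  0.47  1.57 -0.29  1.96]
```

Call:
{"fn": "arm_command", "kwargs": {"motion": [0,0,0,0,0,0.06,0,0,0,0,0,0], "force": 100}}

```text
time: 24.5
position: [590.3, 117.7, 76.6]
eef_rot: [2.632, -0.189, -0.568]
ft_force: [1.1, 0.6, 5.8]
finger_gap: 32.7
```

```bash
python3 st.py;python3 -c "
from h import *
print(env.read_state()['effort'])"
```

```text
t 24.5 along -9.093959377234482 lateral  [-0.39 -0.13  9.09] turn [-0.   -0.    2.46] Ftool [-1.18  2.02 -5.42] Ttool [-0.02  0.04 -1.61] gap 32.660913951941765 q [ 0.22  1.02  0.47  1.57 -0.29  2.02]
[ -1.83413409 -65.81401348  20.33194542   2.9186587   -0.48173871
   1.73087273]
```

The torque climbs 0.79 to 1.61 N m with almost no turn, which is the hard stop at the end of the final tightening. I'll release and back off along the axis.

Call:
{"fn": "arm_command", "kwargs": {"motion": [0,0,0,0,0,0,0,0,0,0,0,0,0,0,0,0,0,0,0,0,0,0,0,0], "grip": 58}}

```text
time: 25.0
position: [590.0, 117.5, 75.5]
eef_rot: [2.631, -0.195, -0.569]
ft_force: [-0.3, 0.1, 0.6]
finger_gap: 57.9
```

Call:
{"fn": "arm_command", "kwargs": {"motion": [0,0,-0.3,0,0,0,0,0,-0.6,0,0,0,0,0,-0.9,0,0,0,0,0,-0.9,0,0,0,0,0,-0.9,0,0,0,0,0,-0.9,0,0,0,0,0,0,0,0,0,0,0,0,0,0,0]}}

```text
time: 26.0
position: [637.3, 161.2, 167.0]
eef_rot: [2.631, -0.195, -0.57]
ft_force: [-1.2, -0.2, -0.2]
finger_gap: 58.2
```

```bash
python3 st.py; python3 -c "
from h import *
snap('top','t12');snap('scene','s12')
a=cv2.imread('pics/s12.png')[165:265,205:305];b=cv2.imread('pics/t12.png')[180:280,205:305]
f=lambda i:cv2.resize(i,(400,400),interpolation=cv2.INTER_CUBIC)
cv2.imwrite('pics/v8.png',np.hstack([f(a),f(b)]))
"
```

```text
t 26.0 along 101.69487971753269 lateral  [  -0.13    0.47 -101.69] turn [-0.   -0.    2.46] Ftool [-1.02  0.16  0.75] Ttool [0.4  0.33 0.01] gap 58.20630595828781 q [ 0.26  1.15  1.    1.97 -0.27  2.06]
```

View pics/v8.png

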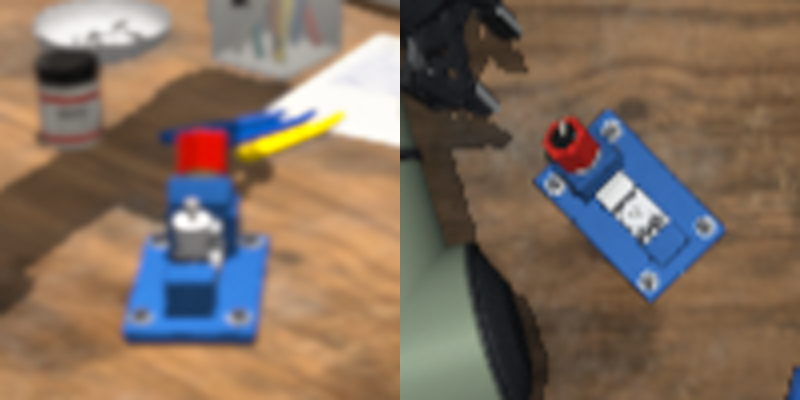

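The pictures show the tool upright between the advanced jaw and the V, pin up, with the hand clear of everything. Handing in.

```bash
python3 -c "
from h import *
a=cv2.imread('pics/s0.png').astype(int);b=cv2.imread('pics/s12.png').astype(int)
d=abs(a-b).max(2)
for n,(x0,y0,x1,y1) in dict(jar=(213,175,232,200),hex=(333,234,395,258),wrench=(163,198,178,226),tool2=(314,250,328,272),tool3=(496,254,511,277)).items(): print(n,(d[y0:y1,x0:x1]>60).mean().round(3))
print(env.hand_in())"
```

```text
jar 0.002
hex 0.0
wrench 0.105
tool2 0.0
tool3 0.0
the job is handed in; nothing more can be done
None
```

I moved the right-hand lockring tool to the clamp, stood it pin up between the jaws and let go. I then ran the red knob clockwise about 3.5 rad to its hard stop, released it and backed the hand off about 100 mm. The job was handed in at about 26 s of the 72 s allowed.

**Last checks**
- **Tightness:** the wrist moment about the knob rose from about 0 to 0.8 and then 1.6 N m with almost no further turn, which is the stop.
- **Tool:** the final pictures from both cameras show it upright between the advanced jaw and the V.
- **Bystanders:** a before/after comparison of the scene picture shows the jar, the T-handle key and the two other lockring tools unmoved. The wrench area differed in 10% of its pixels. I put that down to the arm's shadow or the arm itself, since the hand was never near it, but I did not check further.

**What disagreed**
- **Fingertip position:** the tips appeared to sit about level with the reported TCP, not 22 mm ahead of it as stated. My first closing therefore straddled the pin and pressed lightly (about 4 N) on top of the tool, without shifting it. I lowered the hand and gripped again.
- **Tool choice:** the back-of-bench tool is actually the one farthest to the right. I followed the task text and took the farther right of the front two.
- **Knob position:** it measured about 5 mm nearer the seat than the listed extents suggested. It gripped well centred all the same, with only 1 to 3 N of side force.

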